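# Swing a slotted busbar into line in the resistance test jig

### The job

Set the copper bar up for its resistance test: keeping it flat on the jig's board, slide it up to the steel post until the slot in its end is fully home on the post while the bar still lies askew, then, with the slot staying on the post, swing the bar round until it lies in line along the black stop. Only then push the red-handled contact arm down until its brass foot rests on the bar. Leave the other things on the bench where they are.

Things in the scene. Friction and masses are not known exactly. Their poses are not given: they have to be found in the camera images.
- jig: Fixed test jig: cream board 290 x 280 x 12 mm with post, stop and contact arm. Place and yaw vary. Origin at table level under the line where the bar's centre line must finally lie; x away from the robot, y to the left along that line, z up. The board reaches from x -180 to +110 mm and y -140 to +140 mm; its top is at z 12 mm
- post (a point): Foot of the fixed upright steel post on the board's top, on its axis: jig (0, 90, 12) mm. Post 12 mm in diameter, 34 mm high
- stop (a point): Middle of the foot of the black stop's flat face that looks to the robot: jig (15, -5, 12) mm. The stop is 40 mm long along jig y (-25 to +15 mm), 25 mm deep (away from the robot) and 16 mm high. The bar's far side lies flat along this face when in line
- bar: Loose copper bar 30 mm wide (x), 200 mm long (y), 12 mm thick, 0.45 to 0.7 kg, lying on the board askew by 25 to 45 degrees, its plain end swung towards the robot, its slot point 25 to 70 mm from the post, on the robot's side of it. Origin at the centre of its underside; +y points along it to the slotted end. In line, its y is parallel to jig y
- slot (a point): Point on the bar's underside that lies on the post's axis when the slot is fully home: bar (0, 84, 0) mm. The slot opens through the +y end, 15 mm wide and about 22 mm deep, flat-bottomed at bar y 78 mm, its mouth flared to about 22 mm
- tail (a point): Middle of the bar's plain end, underside: bar (0, -100, 0) mm
- contact_arm (a joint): Hinge angle of the contact arm (rad): 0 = level, its brass foot resting on top of a bar in line; positive = raised (starts 1.0 to 1.3, standing steeply up behind the stop, handle on top). It stays where it is left (about 2 N at the handle moves it); with no bar beneath, it goes on down to -0.2
- hinge (a point): On the hinge axis of the contact arm: jig (75, 35, 45) mm, axis along jig y. Aluminium cheeks either side of it rise to 57 mm above the table. When the arm is level it points to jig -x
- red_handle (a point): Middle of the red cross handle at the arm's free end, 115 mm from the hinge; handle 18 mm in diameter, 50 mm long along jig y. When level it is over jig (-40, 35) at 45 mm above the table. The arm is a 14 mm wide, 10 mm thick steel strip, with the brass foot under it 75 mm from the hinge, reaching 21 mm below the arm's centre line
- nut_front: Bystander, leave alone: loose brass thumb nut, 20 mm across, 15 mm high, standing on the board's near left corner
- nut_back: Bystander, leave alone: loose brass thumb nut like the other, on the board behind the stop
- circuit_board: Bystander, leave alone: small dark blue circuit board, 55 x 75 mm, 13 mm high, on the mat just right of the jig
- resistor_block: Bystander, leave alone: wooden block with two black resistors on steel terminals, 80 x 70 x 26 mm, on the mat just left of the jig
- screwdriver: Bystander, leave alone: yellow-handled screwdriver lying on the bench far right
- mug: Bystander, leave alone: white mug, 80 mm across, 90 mm high, far left; origin under its centre
- parts_tray: Bystander, leave alone: grey three-way parts tray, 100 x 160 x 30 mm, far right

How it is judged (in metres and radians):
On the way, in this order (a step that is already met when the one before it is completed fails the run):
1. the slot is home on the post (within 6 mm) with the bar still askew by more than 0.35 rad and the contact arm raised (horizontal distance between slot and post below 0.006 m and angle between the y axis of bar and the y axis of jig, either way round above 0.35 rad and value of joint contact_arm above 0.6 rad), for 0.2 s.
2. the bar lies in line along the stop (within 0.045 rad), its slot home on the post, the contact arm still raised (horizontal distance between slot and post below 0.006 m and angle between the y axis of bar and the y axis of jig, either way round below 0.045 rad and value of joint contact_arm above 0.6 rad), for 0.2 s.
At the end, for the whole second after the job is handed in: The bar lies at rest flat on the board, within 0.045 rad of the jig's line, its slot home on the post within 6 mm, and the contact arm is down on it (joint between -0.06 and 0.05 rad) (horizontal distance between slot and post below 0.006 m and angle between the y axis of bar and the y axis of jig, either way round below 0.045 rad and z of bar in the frame of jig below 0.016 m and value of joint contact_arm between -0.06 and 0.05 rad and linear speed of bar below 0.02 m/s); the robot touches nothing.
It fails at once if the bar is lifted more than 10 mm off the board (z of bar in the frame of jig above 0.022 m).
It fails at once if the bar is swung to less than 0.35 rad from the line with its slot more than 12 mm off the post (angle between the y axis of bar and the y axis of jig, either way round below 0.35 rad and horizontal distance between slot and post above 0.012 m).
It fails at once if one of the other things is moved more than 25 mm (distance of any of nut_front, nut_back, circuit_board, resistor_block, screwdriver, mug, parts_tray from where it was at the start of the episode above 0.025 m).
It also fails if it takes over 61 s, if anything falls off the work surface, if the arm or the gripper's body presses on something with over 40 N, if the wrist force passes 120 N, or if a joint passes its speed limit or range.

### The arm

A 6-joint arm with a two-finger parallel gripper is mounted at the origin on the work surface. World frame = base frame: x ahead of the robot, y to its left, z up, the work surface at z = 0. Lengths are in m, angles in degrees, forces in N, time in s.
With the tool pointing down it reaches from about 0.25 to 0.725 m from the base axis. Payload 9.7 kg.
Tool frame: the origin (TCP) lies at the very end of the fingers, on their centre line; the grasp point (between the pads) lies 19 mm behind it (bot.grip_point_offset is the z of the grasp point in the tool frame, in m); z points along the fingers, x is the direction in which the jaws open and shut, and the axes are right-handed (so a half turn about z gives the same grasp; the last joint's range is limited). The gripper opens to 85 mm and grips with 20 to 120 N. Pads are 22 mm wide; open, the fingers measure 114 mm over their backs; the gripper's body (76 mm by 85 mm) begins 54 mm behind the grasp point. The pads swing forward as they close: fully open they stand 13 mm farther back than shut.
Start: joints at [-68.297, 4.979, 10.078, 95.1, 0, 90], TCP at [0.203, -0.511, 0.231] pointing down, gripper open.
Joint ranges: [-179.16, 179.16], [-48.56, 103.87], [-65.8, 70.77], [-126.05, 130.52], [-82.76, 87.17], [-180, 180]. Speed limits (degrees/s): [127.2, 127.2, 147.25, 180, 180, 180].

### API

Orientations are given as [roll, pitch, yaw] about the fixed x, y, z axes, in that order (R = Rz(yaw) Ry(pitch) Rx(roll)).
In Python, from workcell import get_obs, viewer, job_done, bot gives the robot as it stands.
- The arm moves only by the shell command python3 -m handwheel 'ROWS' [FORCE]. ROWS is JSON, a list of rows, each a list of 5 numbers: the closure, from 0 (fully open) to 1 (shut), then the shift along the world's x, y, z in m, then the turn about the world's z in degrees. A call has 1 to 5 rows; each row is the pose to reach, as a shift and turn from the pose measured when the call began; what a row does not reach only later rows make up. A row lasts 1/10 s, in which the tool goes at most 50 mm and 8.59 degrees, less where a joint would pass 70% of its speed; a pose out of reach is approached as far as the arm can. A call with a gripper value outside its range is refused whole. The fingers move at their own pace and stop on an object; FORCE is the grip in N (left out, the last holds). Time passes only in rows, so rows that repeat a pose let the fingers close. It gives the time, the measured TCP pose, the force and the opening at its end, in the units of the state.
- get_obs(): the state, without advancing time (a new reading comes with each control period).
- viewer.camera(name): name is "scene" or "top" or "wrist"; returns a dict with "color" (480x640x3 uint8, blue, green, red), "K" (3x3 intrinsics, pixels), "origin" and "orientation" of the camera in the world. Camera axes: x right, y down, z forward; pixel columns grow to the right and rows downward; lengths in m; the calibration is good to about 2 mm. The wrist camera is an equidistant fisheye: a pixel r from the principal point sees the ray r / f radians off the axis. A picture is of the moment at which its call begins. There is no depth.
- job_done(): hands the job in, once; it reports no verdict.
The state is a dict: "time": time; "q": joint angles; "qd": joint speeds; "joint_efforts": joint torques, N m; "ee_pos": TCP position; "tcp_rot": TCP orientation; "wrist_force": force on the tool from outside, world axes, zero at the start; "torque": the same for the moment, N m; "opening": finger opening in m.
Only numpy, scipy, OpenCV 4.12 (cv2) and the standard library are available. Lean on these libraries where they do the work, as an engineer would, in place of code of your own. Each camera call takes 0.05 s, during which the arm holds its last target.

## Working session

There is one attempt and no reset: what is moved stays moved. The work goes in short steps, Python scripts to look and compute and a shell command to move; the robot and the scene stay as the last step left them, time stands still between calls to the robot, and variables do not carry over. Pictures are saved under pics/ and viewed, and the job is handed in when it is done.

```bash
mkdir -p pics; ls; python3 - <<'E'
from workcell import get_obs, viewer, job_done, bot
import cv2
o=get_obs();print({k:o[k] for k in('time','ee_pos','tcp_rot','opening','wrist_force')})
for n in("scene","top"):
    c=viewer.camera(n);cv2.imwrite(f"pics/{n}0.png",c["color"]);print(n,c["K"],c["origin"],c["orientation"])
E
```

```text
pics
{'time': 0.0, 'ee_pos': array([ 0.20331716, -0.51079972,  0.23059331]), 'tcp_rot': array([ 1.79998639e+02,  7.50679448e-02, -6.82946460e+01]), 'opening': 0.08559383164254673, 'wrist_force': array([0.53267981, 0.24154459, 0.22388038])}
scene [[596.58797323   0.         323.4949854 ]
 [  0.         596.58797323 248.12894892]
 [  0.           0.           1.        ]] [1.85577652 0.53229105 0.95400329] [-121.82269805   -0.53913802  113.26898089]
top [[452.58112275   0.         332.03635943]
 [  0.         452.58112275 235.84037025]
 [  0.           0.           1.        ]] [ 3.05780919e-01 -1.08515277e-03  1.25434010e+00] [-1.68297995e+02  6.02247157e-02 -8.86488115e+01]
```

View pics/scene0.png

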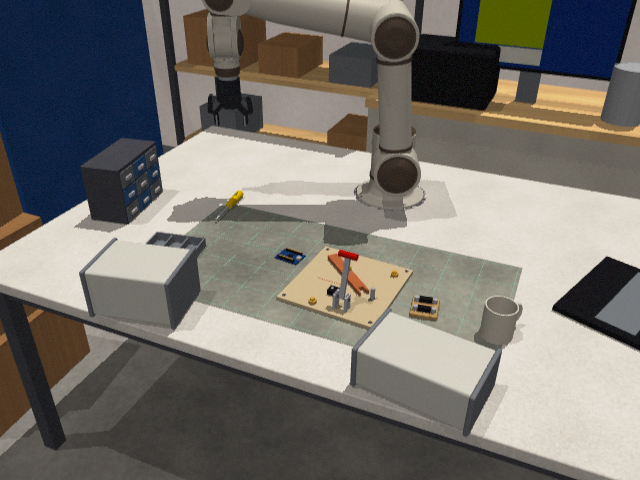

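View pics/top0.png

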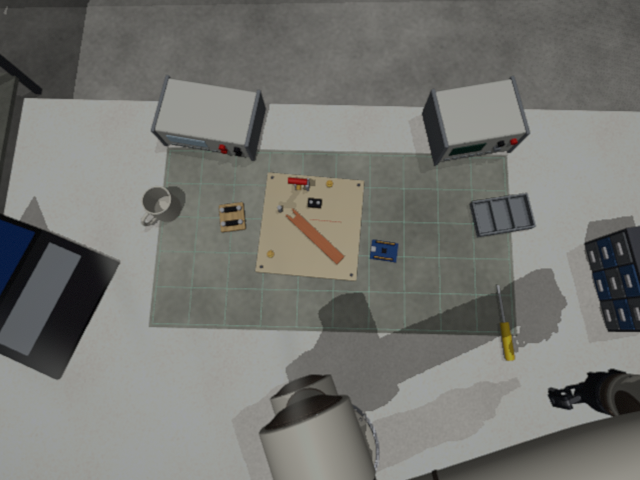

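The top view shows the board at about (260-363, 172-280), the bar running from (288, 214) to (340, 260) and the post near (281, 208). Next I'll zoom in and measure.

```bash
cat > h.py <<'E'
import numpy as np,cv2
from scipy.spatial.transform import Rotation as R
from workcell import get_obs, viewer, bot
def cam(n):
    c=viewer.camera(n);c["R"]=R.from_euler('xyz',c["orientation"],degrees=True).as_matrix();return c
def ray(c,px):
    px=np.atleast_2d(np.asarray(px,float));K=c["K"]
    d=np.c_[(px[:,0]-K[0,2])/K[0,0],(px[:,1]-K[1,2])/K[1,1],np.ones(len(px))]
    return d@c["R"].T
def onz(c,px,z):
    d=ray(c,px);o=np.array(c["origin"]);t=(z-o[2])/d[:,2];return o+d*t[:,None]
def proj(c,P):
    p=(np.atleast_2d(P)-np.array(c["origin"]))@c["R"];K=c["K"]
    return np.c_[K[0,0]*p[:,0]/p[:,2]+K[0,2],K[1,1]*p[:,1]/p[:,2]+K[1,2]]
def big(m):
    n,l,s,_=cv2.connectedComponentsWithStats(m.astype(np.uint8));i=1+np.argmax(s[1:,4]);return (l==i).astype(np.uint8)
def masks(c,roi):
    x0,y0,x1,y1=roi
    hsv=cv2.cvtColor(c["color"],cv2.COLOR_BGR2HSV).astype(int);H,S,V=hsv[...,0],hsv[...,1],hsv[...,2]
    r=np.zeros(H.shape,bool);r[y0:y1,x0:x1]=1
    return H,S,V,r
E
python3 - <<'E'
from h import *
c=cam("top");im=c["color"]
cv2.imwrite("pics/top1.png",cv2.resize(im[160:290,240:410],None,fx=4.6,fy=4.6,interpolation=cv2.INTER_CUBIC))
hsv=cv2.cvtColor(im,cv2.COLOR_BGR2HSV)
for p in[(340,200),(310,235),(275,265),(385,250),(300,181)]:print(p,hsv[p[1],p[0]])
s=cam("scene")
cv2.imwrite("pics/scene1.png",cv2.resize(s["color"][230:340,260:430],None,fx=4.6,fy=4.6,interpolation=cv2.INTER_CUBIC))
E
```

```text
(340, 200) [ 21  55 153]
(310, 235) [ 10 148 140]
(275, 265) [ 21  54 152]
(385, 250) [120  27  28]
(300, 181) [  1 194 147]
```

View pics/top1.png

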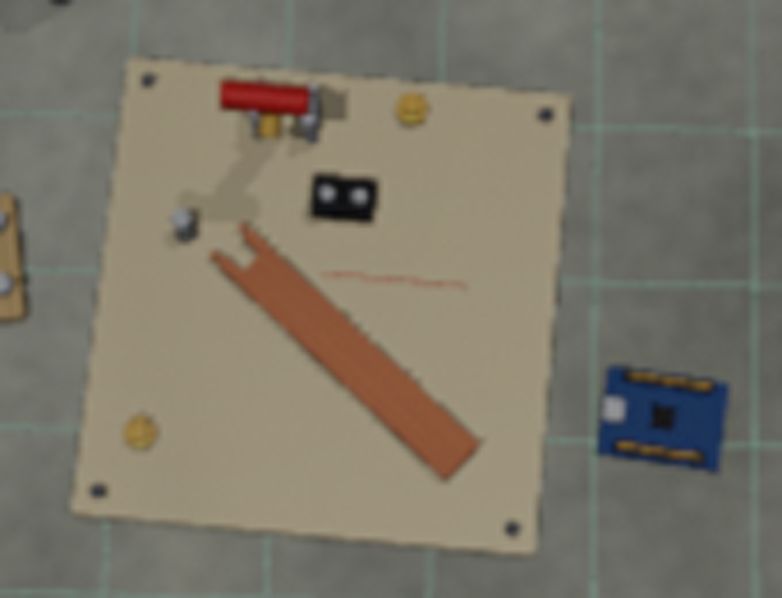

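View pics/scene1.png

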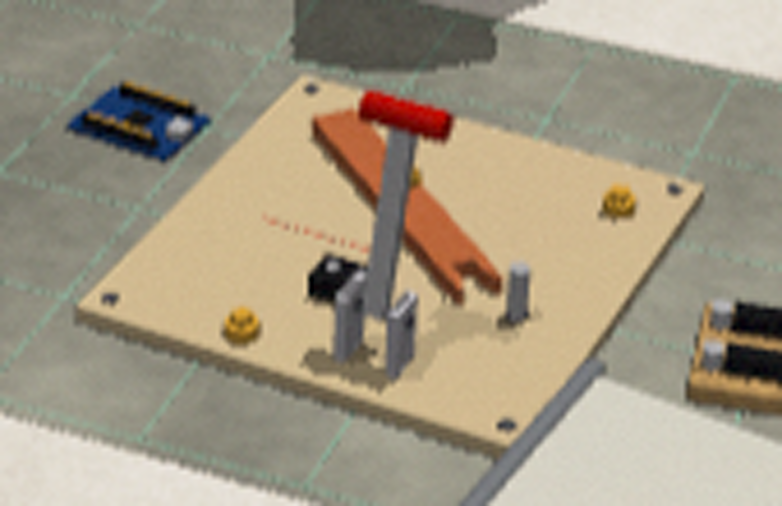

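The crops show the whole board, the bar (slot just right of and below the post), and the raised arm with its red handle. Now I'll measure the poses.

```bash
cat >> h.py <<'E'
def measure(c):
    H,S,V,r=masks(c,(240,160,368,290))
    board=(S>38)&(V>70)&r
    b=big(cv2.morphologyEx(board.astype(np.uint8),cv2.MORPH_CLOSE,np.ones((3,3))))
    cn=max(cv2.findContours(b,0,cv2.CHAIN_APPROX_NONE)[0],key=cv2.contourArea)
    P=onz(c,cn[:,0],.012)[:,:2]
    rect=cv2.minAreaRect((P*1000).astype(np.float32))
    return rect
def bar(c,roi=(240,170,368,290)):
    H,S,V,r=masks(c,roi)
    m=(H>4)&(H<16)&(S>105)&r
    m=big(m); ys,xs=np.nonzero(m)
    P=onz(c,np.c_[xs,ys],.024)[:,:2]
    cn=max(cv2.findContours(m,0,cv2.CHAIN_APPROX_NONE)[0],key=cv2.contourArea)
    rect=cv2.minAreaRect((onz(c,cn[:,0],.024)[:,:2]*1000).astype(np.float32))
    return m,P,rect
E
python3 - <<'E'
from h import *
c=cam("top")
print(measure(c)); m,P,rect=bar(c);print(rect,len(P),cv2.boxPoints(rect))
print(P.mean(0),np.linalg.eigh(np.cov(P.T)))
E
```

```text
((592.9685668945312, 67.4981689453125), (280.57794189453125, 291.895263671875), 86.13302612304688)
((559.7967529296875, 55.46714782714844), (197.37908935546875, 30.810529708862305), 47.6971435546875) 732 [[481.98013   -7.154892]
 [504.7675   -27.891903]
 [637.6134   118.08919 ]
 [614.82605  138.8262  ]]
[0.55588858 0.05140298] EighResult(eigenvalues=array([8.09747240e-05, 2.97873961e-03]), eigenvectors=array([[-0.73778113,  0.67504   ],
       [ 0.67504   ,  0.73778113]]))
```

```bash
python3 -m handwheel '[[0,0.024,0.04,0,2],[0,0.048,0.08,0,4],[0,0.073,0.12,0,6],[0,0.097,0.16,0,8],[0,0.121,0.2,0,10]]'; python3 -m handwheel '[[0,0.024,0.04,0,2],[0,0.048,0.08,0,4],[0,0.073,0.12,0,6],[0,0.097,0.16,0,8],[0,0.121,0.2,0,10]]'
```

```text
time: 0.75
ee_pos: [0.3248, -0.3093, 0.231]
tcp_rot: [-180.0, 0.0, -58.2]
wrist_force: [2.0, -0.6, 0.7]
opening: 0.0853
time: 1.25
ee_pos: [0.4465, -0.1074, 0.2311]
tcp_rot: [-180.0, -0.0, -48.2]
wrist_force: [0.8, -0.9, 0.2]
opening: 0.0855
```

```bash
python3 -m handwheel '[[0,0.024,0.04,0,2],[0,0.048,0.08,0,4],[0,0.073,0.119,0,6],[0,0.073,0.119,0,6]]'; python3 - <<'E'
from h import *
c=cam("wrist");cv2.imwrite("pics/w0.png",c["color"]);print(c["K"],c["origin"],c["orientation"])
E
```

```text
time: 1.65
ee_pos: [0.5212, 0.0156, 0.2299]
tcp_rot: [-180.0, 0.1, -41.8]
wrist_force: [-0.7, -0.4, -1.4]
opening: 0.0858
[[371.64829954   0.         327.96711366]
 [  0.         371.64829954 245.34142566]
 [  0.           0.           1.        ]] [0.56723051 0.0677331  0.37352094] [ 1.64129865e+02  4.94253166e-02 -4.17866376e+01]
```

View pics/w0.png

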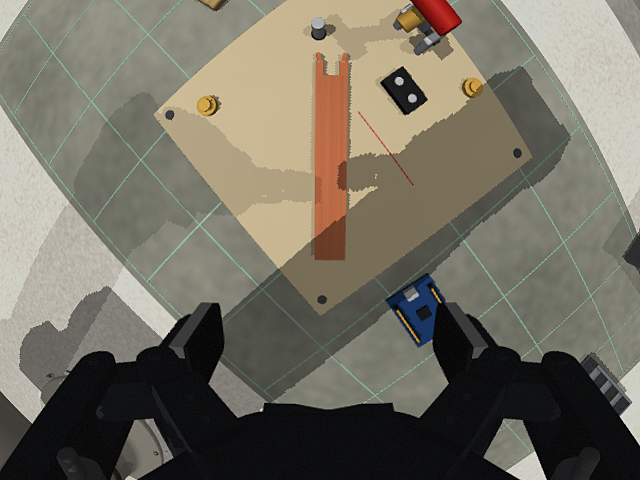

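The wrist view shows the post top at about (319, 22), the bar from its tail at (315-346, 260) to its slot mouth at (318-348, 53), and the board corners near (155, 112), (320, 315) and (532, 155).

```bash
cat >> h.py <<'E'
def frays(c,px):
    px=np.atleast_2d(np.asarray(px,float));K=c["K"]
    a=(px-[K[0,2],K[1,2]])/K[0,0];r=np.linalg.norm(a,axis=1)+1e-12
    d=np.c_[a*(np.sin(r)/r)[:,None],np.cos(r)];return d@c["R"].T
def fonz(c,px,z):
    d=frays(c,px);o=np.array(c["origin"]);return o+d*((z-o[2])/d[:,2])[:,None]
def wbar(c):
    H,S,V,_=masks(c,(0,0,1,1))
    m=(H>4)&(H<17)&(S>120);m[300:]=0
    m=big(m);cn=max(cv2.findContours(m,0,cv2.CHAIN_APPROX_NONE)[0],key=cv2.contourArea)
    P=fonz(c,cn[:,0],.024)[:,:2]
    return m,P,cv2.minAreaRect((P*1000).astype(np.float32))
E
python3 - <<'E'
from h import *
c=cam("wrist");im=c["color"]
m,P,r=wbar(c);print(r);print(cv2.boxPoints(r))
im2=im.copy();im2[m>0]=(0,255,0)
cv2.imwrite("pics/w1.png",cv2.resize(im[0:110,260:420],None,fx=5,fy=5,interpolation=cv2.INTER_CUBIC))
cv2.imwrite("pics/w2.png",im2)
for p,z in[((319,22),.046),((318,38),.012),((321,315),.012),((155,112),.012),((532,155),.012)]:print(p,fonz(c,p,z)*1000)
H,S,V,_=masks(c,(0,0,1,1))
E
```

```text
((559.752685546875, 56.19923782348633), (200.4077606201172, 30.12226676940918), 47.804908752441406)
[[481.29184   -7.922104]
 [503.60825  -28.153938]
 [638.2135   120.32058 ]
 [615.8971   140.55241 ]]
(319, 22) [[633.59523626 152.96154795  46.        ]]
(318, 38) [[628.48572875 149.89692816  12.        ]]
(321, 315) [[439.2062901  -64.16472995  12.        ]]
(155, 112) [[459.9875861  214.12601294  12.        ]]
(532, 155) [[726.736719   -81.67427376  12.        ]]
```

View pics/w1.png

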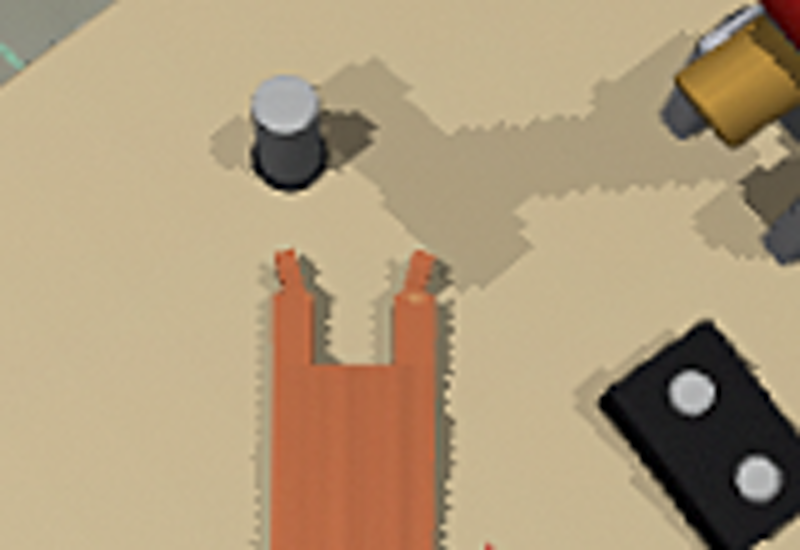

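View pics/w2.png

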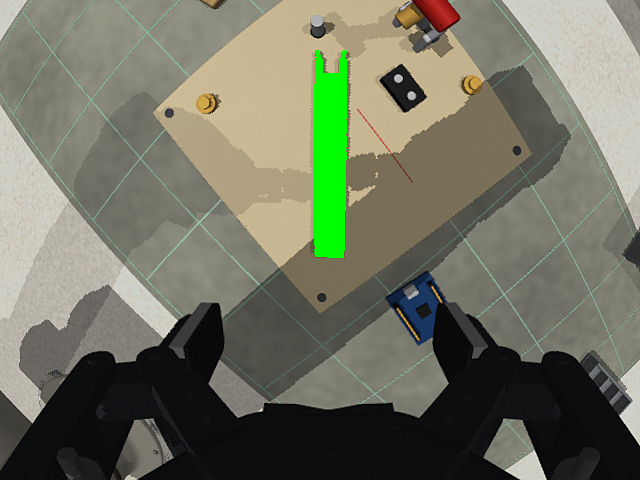

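```bash
python3 - <<'E'
from h import *
c=cam("wrist")
m,P,r=wbar(c)
a=np.deg2rad(r[2]);u=np.array([np.cos(a),np.sin(a)]);n=np.array([-u[1],u[0]])
s=np.array(r[0])+84*u
for p,z in[((317,20.8),.046),((317.6,33.5),.012)]:
    q=fonz(c,p,z)[0,:2]*1000;print(q,(q-s)@u,(q-s)@n)
t=cam("top")
cv2.imwrite("pics/t2.png",cv2.resize(t["color"][195:225,265:305],None,fx=16,fy=16,interpolation=cv2.INTER_CUBIC))
E
```

```text
[632.88733656 153.53809133] 37.18405693711358 10.462691759965132
[631.16723045 152.20474233] 35.042647286067755 10.851213656924678
```

View pics/t2.png

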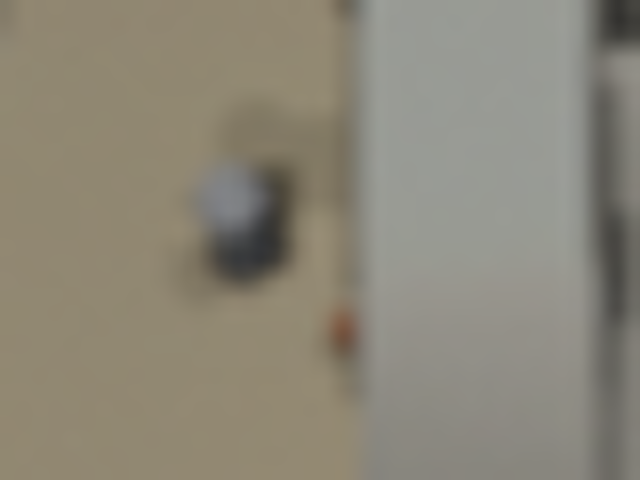

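```bash
python3 -m handwheel '[[0.3,-0.001,-0.003,-0.05,0],[0.3,-0.001,-0.003,-0.1,0],[0.3,-0.001,-0.003,-0.14,0],[0.3,-0.001,-0.003,-0.17,0],[0.3,-0.001,-0.003,-0.17,0]]' 25
```

```text
time: 2.35
ee_pos: [0.5151, 0.0066, 0.0574]
tcp_rot: [179.8, 0.3, -42.3]
wrist_force: [-0.3, 0.4, -0.7]
opening: 0.06
```

```bash
python3 -m handwheel '[[0.3,0.0,0.0,-0.02,0],[0.3,0,0,-0.0425,0],[0.3,0,0,-0.0425,0]]' 25; python3 - <<'E'
from h import *
c=cam("wrist");cv2.imwrite("pics/w3.png",c["color"])
E
```

```text
time: 2.65
ee_pos: [0.5141, 0.0058, 0.0145]
tcp_rot: [179.7, 0.3, -42.4]
wrist_force: [0.3, -0.4, -0.4]
opening: 0.0595
```

View pics/w3.png

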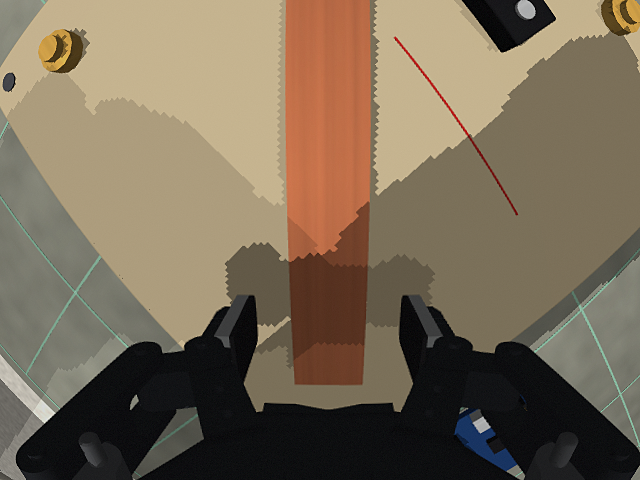

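The fingers straddle the bar near its tail (columns 255-400) and are well centred, so I'll close.

```bash
python3 -m handwheel '[[0.75,0,0,0,0],[0.75,0,0,0,0],[0.75,0,0,0,0],[0.75,0,0,0,0],[0.75,0,0,0,0]]' 25
```

```text
time: 3.2
ee_pos: [0.516, 0.0057, 0.0183]
tcp_rot: [179.8, 0.1, -42.4]
wrist_force: [-1.9, -0.5, 7.0]
opening: 0.0289
```

```bash
python3 -m handwheel '[[0.75,-0.002,0.002,0,0],[0.75,-0.004,0.004,0,0],[0.75,-0.006,0.006,0,0],[0.75,-0.008,0.0075,0,0],[0.75,-0.008,0.0075,0,0]]';  python3 -m handwheel '[[0.75,0.002,0.002,0,0],[0.75,0.004,0.004,0,0],[0.75,0.006,0.006,0,0],[0.75,0.006,0.006,0,0]]'; python3 - <<'E'
from h import *
c=cam("wrist");cv2.imwrite("pics/w4.png",c["color"])
c=cam("top");cv2.imwrite("pics/t4.png",c["color"][150:300,230:430].repeat(4,0).repeat(4,1))
E
```

```text
time: 3.7
ee_pos: [0.5078, 0.0136, 0.0183]
tcp_rot: [179.9, 0.1, -42.4]
wrist_force: [-0.8, 1.0, 0.0]
opening: 0.0292
time: 4.1
ee_pos: [0.5141, 0.0199, 0.0183]
tcp_rot: [179.9, 0.1, -42.4]
wrist_force: [-0.8, 0.3, 0.2]
opening: 0.0289
```

View pics/w4.png

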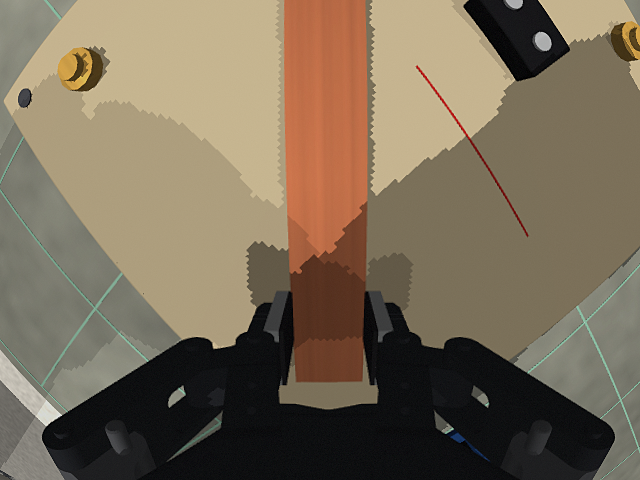

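View pics/t4.png

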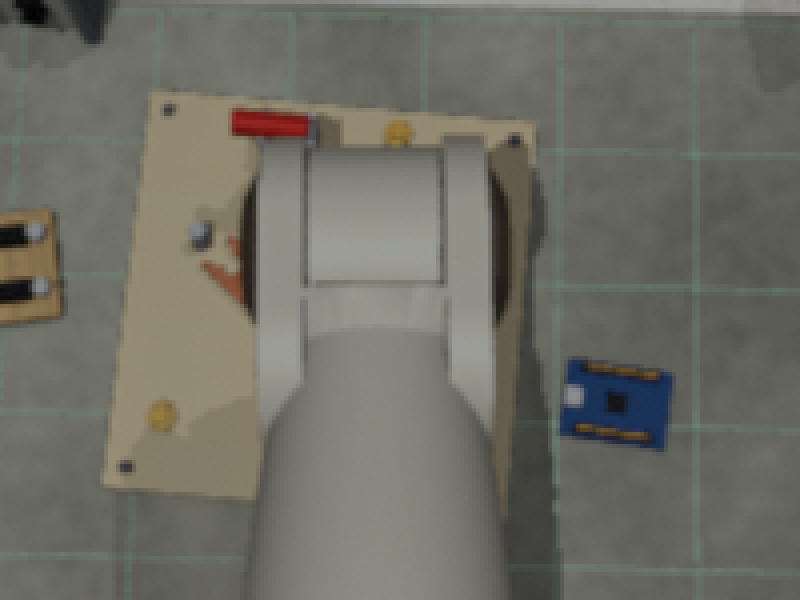

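The top view shows the two slot tips at crop (231, 240) and (205, 264), with the post at (200, 230). I'll zoom in to measure the lateral alignment.

```bash
python3 - <<'E'
from h import *
c=cam("top");cv2.imwrite("pics/t5.png",cv2.resize(c["color"][200:230,265:305],None,fx=18,fy=18,interpolation=cv2.INTER_CUBIC))
c=cam("scene");cv2.imwrite("pics/s5.png",cv2.resize(c["color"][270:310,340:390],None,fx=14,fy=14,interpolation=cv2.INTER_CUBIC))
E
```

```text
(no output)
```

View pics/t5.png

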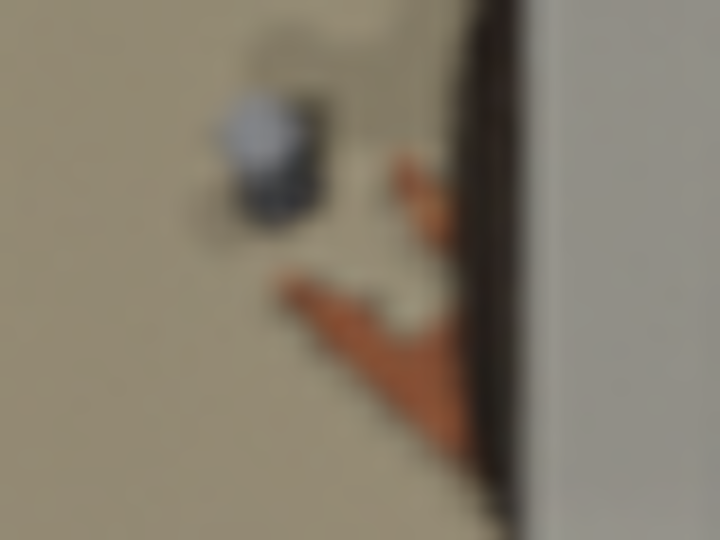

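View pics/s5.png

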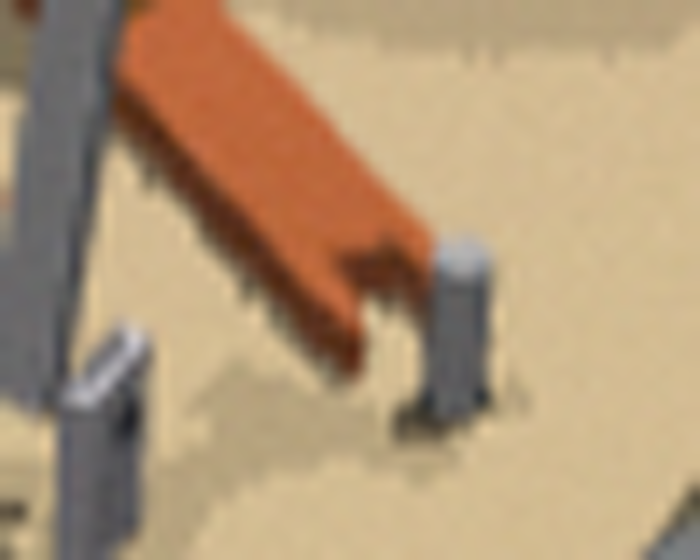

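```bash
python3 - <<'E'
from h import *
c=cam("top")
f=lambda x,y:np.array([265+(x+.5)/18-.5,200+(y+.5)/18-.5])
g=lambda p,z:onz(c,[p],z)[0,:2]*1000
a=np.deg2rad(47.7);u=np.array([np.cos(a),np.sin(a)]);n=np.array([-u[1],u[0]])
t1,t2=g(f(405,165),.024),g(f(290,285),.024)
mid=(t1+t2)/2;print(t1,t2,np.linalg.norm(t1-t2),mid)
for q in(g(f(262,133),.046),g(f(278,187),.012)):print(q,(q-mid)@u,(q-mid)@n)
s=cam("scene")
f=lambda x,y:np.array([340+(x+.5)/14-.5,270+(y+.5)/14-.5])
g=lambda p,z:onz(s,[p],z)[0,:2]*1000
print(g(f(462,250),.046),g(f(455,405),.012), g(f(352,375),.012))
E
```

```text
[635.47650111 134.55859763] [615.75169247 151.61723283] 26.078058027653856 [625.61409679 143.08791523]
[634.14608066 154.30614798] 14.039485677025427 1.2394904465211376
[634.64247254 155.74010031] 15.434159359836995 1.837411432107729
[634.53800715 155.93605224] [636.80696192 157.23027729] [635.76888637 136.22716334]
```

```bash
python3 -m handwheel '[[0.75,0.002,0.004,0,0],[0.75,0.0045,0.007,0,0],[0.75,0.007,0.01,0,0],[0.75,0.01,0.013,0,0],[0.75,0.0125,0.016,0,0]]'; python3 -m handwheel '[[0.75,0,0,0,0]]'; python3 - <<'E'
from h import *
c=cam("top");cv2.imwrite("pics/t6.png",cv2.resize(c["color"][200:230,265:305],None,fx=18,fy=18,interpolation=cv2.INTER_CUBIC))
c=cam("scene");cv2.imwrite("pics/s6.png",cv2.resize(c["color"][270:310,340:390],None,fx=14,fy=14,interpolation=cv2.INTER_CUBIC))
E
```

```text
time: 4.9
ee_pos: [0.5267, 0.036, 0.0184]
tcp_rot: [179.9, 0.1, -42.4]
wrist_force: [-2.6, -2.1, 1.3]
opening: 0.0294
time: 5.0
ee_pos: [0.5272, 0.0365, 0.0184]
tcp_rot: [179.9, 0.1, -42.3]
wrist_force: [-0.3, -1.8, 0.3]
opening: 0.0291
```

View pics/t6.png

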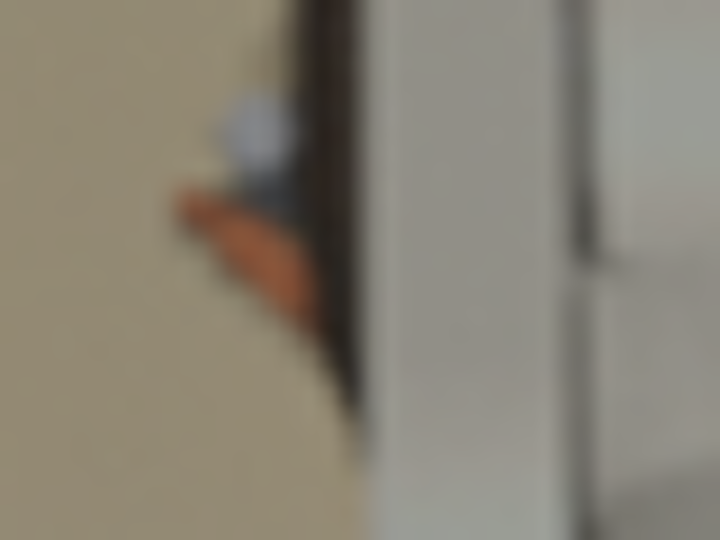

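View pics/s6.png

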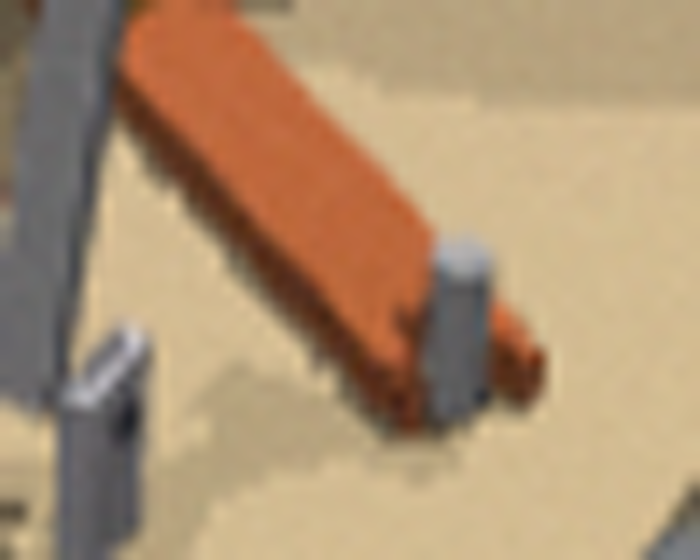

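The post is now between the prongs, with no force reading yet. About 9 mm remains, so I'll push along the bar until I feel contact.

```bash
python3 -m handwheel '[[0.75,0.0015,0.0015,0,0],[0.75,0.003,0.003,0,0],[0.75,0.0045,0.005,0,0],[0.75,0.0055,0.006,0,0]]';python3 -m handwheel '[[0.75,0.0007,0.0007,0,0],[0.75,0.0014,0.0014,0,0],[0.75,0.0014,0.0014,0,0]]'
```

```text
time: 5.5
ee_pos: [0.5327, 0.0425, 0.0184]
tcp_rot: [179.9, 0.1, -42.3]
wrist_force: [-2.6, -1.5, 1.1]
opening: 0.0288
time: 5.8
ee_pos: [0.5333, 0.0431, 0.0183]
tcp_rot: [179.8, 0.1, -42.4]
wrist_force: [-6.5, -7.8, 5.1]
opening: 0.0291
```

```bash
python3 -m handwheel '[[0.75,0.0015,0.0015,0,0],[0.75,0.0025,0.0025,0,0],[0.75,0.0025,0.0025,0,0]]';python3 - <<'E'
from h import *
c=cam("top");cv2.imwrite("pics/t7.png",cv2.resize(c["color"][195:225,260:300],None,fx=18,fy=18,interpolation=cv2.INTER_CUBIC))
c=cam("scene");cv2.imwrite("pics/s7.png",cv2.resize(c["color"][270:310,340:390],None,fx=14,fy=14,interpolation=cv2.INTER_CUBIC))
E
```

```text
time: 6.1
ee_pos: [0.5334, 0.0433, 0.0183]
tcp_rot: [179.4, 0.1, -42.4]
wrist_force: [-15.1, -15.0, 10.5]
opening: 0.0288
```

View pics/s7.png

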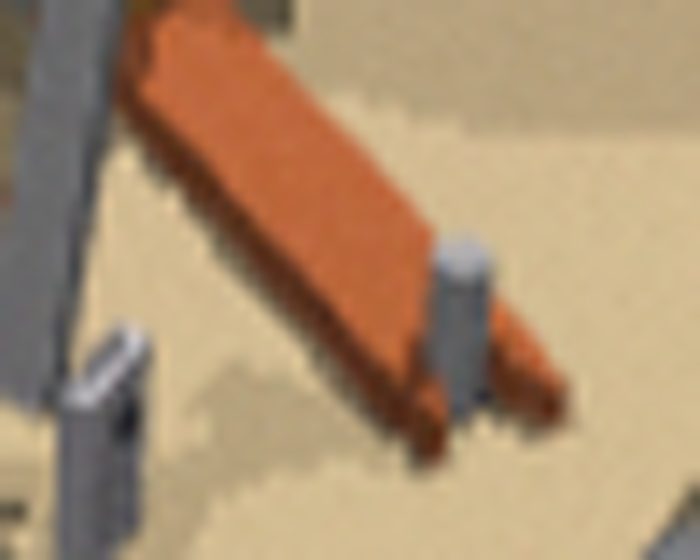

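View pics/t7.png

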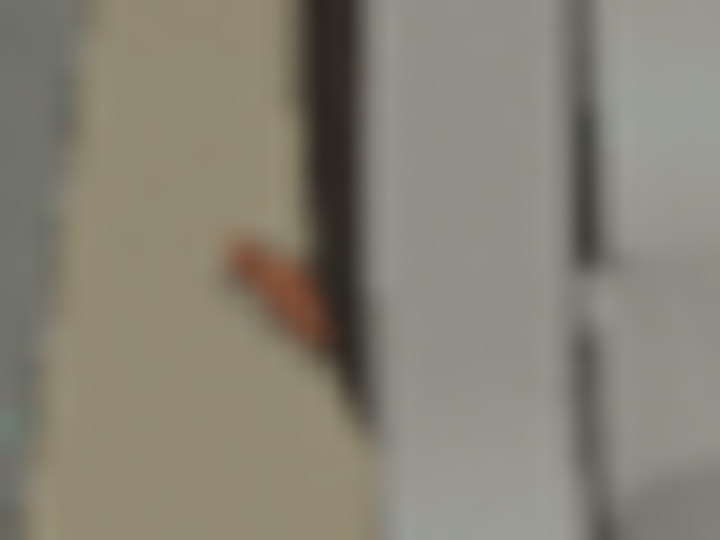

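The slot is home: pushing brought it to a firm stop at 21 N, and the post sits at the slot bottom. Bar angle is about 47.8° against 86.1° for the line, so it is still well askew. Next I'll compute the swing arc.

```bash
python3 - <<'E'
import numpy as np
P=np.array([634.3,155]);r=149.7
T0=np.array([533.4,43.3])
for d in np.arange(0,39,3.5):
    a=np.deg2rad(47.9+d);T=P-r*np.array([np.cos(a),np.sin(a)]);print(d,T.round(1),(T-T0).round(1))
E
```

```text
0.0 [533.9  43.9] [0.5 0.6]
3.5 [540.9  38. ] [ 7.5 -5.3]
7.0 [548.2  32.5] [ 14.8 -10.8]
10.5 [555.9  27.5] [ 22.5 -15.8]
14.0 [563.8  22.9] [ 30.4 -20.4]
17.5 [572.   18.9] [ 38.6 -24.4]
21.0 [580.4  15.3] [ 47. -28.]
24.5 [589.   12.3] [ 55.6 -31. ]
28.0 [597.8   9.8] [ 64.4 -33.5]
31.5 [606.8   7.9] [ 73.4 -35.4]
35.0 [615.8   6.4] [ 82.4 -36.9]
38.5 [624.9   5.6] [ 91.5 -37.7]
```

```bash
python3 -m handwheel '[[0.75,0.0075,-0.0053,0,3.5],[0.75,0.0148,-0.0108,0,7],[0.75,0.0225,-0.0158,0,10.5],[0.75,0.0304,-0.0204,0,14]]'
```

```text
time: 6.6
ee_pos: [0.5628, 0.0224, 0.0183]
tcp_rot: [179.3, 0.3, -28.3]
wrist_force: [-8.6, -2.8, 7.0]
opening: 0.0289
```

```bash
python3 -m handwheel '[[0.75,0.0092,-0.0035,0,3.5],[0.75,0.0176,-0.0071,0,7],[0.75,0.0262,-0.0101,0,10.5],[0.75,0.035,-0.0126,0,14]]'; python3 - <<'E'
from h import *
c=cam("wrist");cv2.imwrite("pics/w8.png",c["color"])
c=cam("scene");cv2.imwrite("pics/s8.png",cv2.resize(c["color"][230:340,260:430],None,fx=4.6,fy=4.6,interpolation=cv2.INTER_CUBIC))
E
```

```text
time: 7.0
ee_pos: [0.5973, 0.0092, 0.0183]
tcp_rot: [179.2, 0.3, -14.2]
wrist_force: [-6.6, -3.1, 4.2]
opening: 0.0291
```

View pics/s8.png

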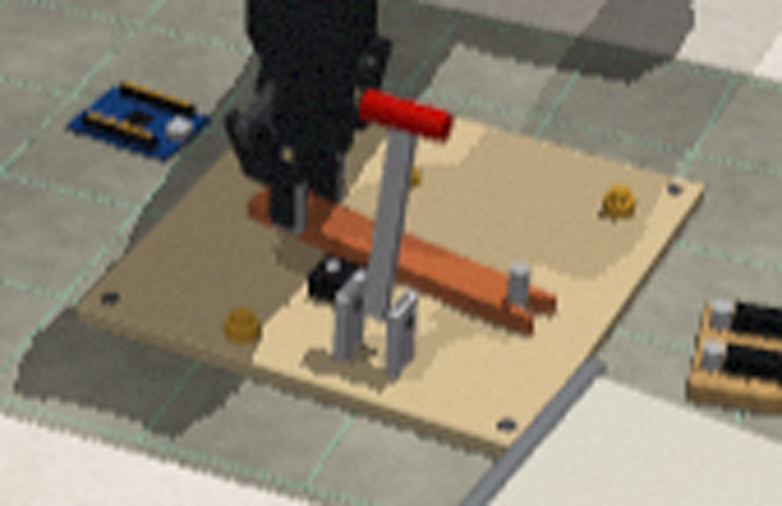

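View pics/w8.png

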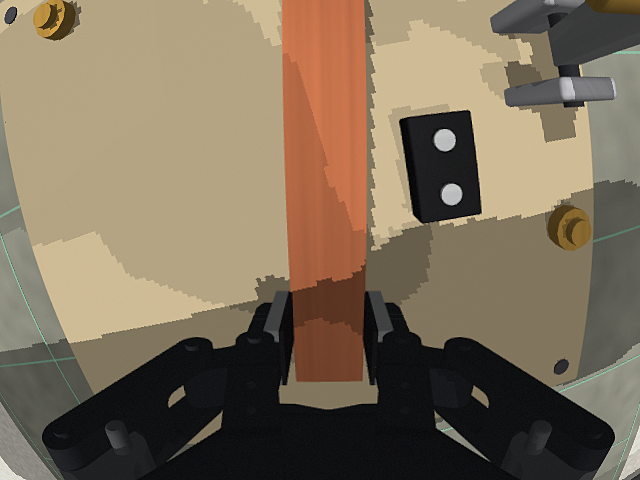

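The slot is still on the post, the swing is about 10° short, and the far finger clears the stop. I'll finish the swing.

```bash
python3 -m handwheel '[[0.75,0.009,-0.0015,0,3.5],[0.75,0.018,-0.0028,0,7],[0.75,0.024,-0.0034,0,9.2],[0.75,0.024,-0.0034,0,9.2]]'; python3 - <<'E'
from h import *
c=cam("wrist");cv2.imwrite("pics/w9.png",c["color"])
E
```

```text
time: 7.5
ee_pos: [0.6228, 0.0051, 0.0184]
tcp_rot: [179.2, 0.2, -4.9]
wrist_force: [-3.2, -4.1, 1.8]
opening: 0.0293
```

View pics/w9.png

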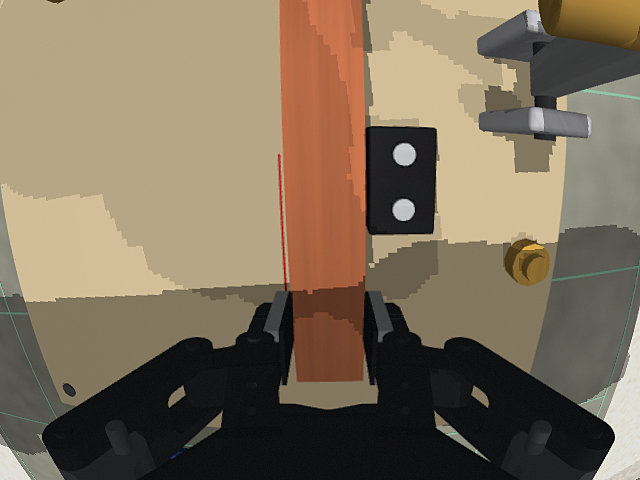

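```bash
python3 -m handwheel '[[0.75,0.001,0.0005,0,0.4],[0.75,0.0018,0.0005,0,0.8],[0.75,0.0018,0.0005,0,0.8]]';  python3 -m handwheel '[[0.75,0.0015,0.001,0,0],[0.75,0.0015,0.001,0,0]]'
```

```text
time: 7.85
ee_pos: [0.6239, 0.0051, 0.0184]
tcp_rot: [179.1, 0.3, -4.2]
wrist_force: [-5.3, -6.4, 3.0]
opening: 0.0288
time: 8.05
ee_pos: [0.624, 0.0052, 0.0183]
tcp_rot: [179.0, 0.5, -4.2]
wrist_force: [-9.3, -7.8, 5.0]
opening: 0.0288
```

```bash
python3 -m handwheel '[[0.5,0,0,0,0],[0.5,0,0,0,0],[0.5,0,0,0,0]]';  python3 -m handwheel '[[0.5,0,0,0.03,0],[0.5,0,0,0.08,0],[0.5,-0.02,0,0.12,0],[0.5,-0.05,0,0.17,0]]'; python3 - <<'E'
from h import *
c=cam("wrist");cv2.imwrite("pics/w10.png",c["color"])
m,P,r=wbar(c);print(r);print(c["origin"],c["orientation"])
c=cam("scene");cv2.imwrite("pics/s10.png",cv2.resize(c["color"][230:340,260:430],None,fx=4.6,fy=4.6,interpolation=cv2.INTER_CUBIC))
E
```

```text
time: 8.35
ee_pos: [0.6244, 0.0055, 0.0184]
tcp_rot: [179.0, 0.4, -4.2]
wrist_force: [-0.1, -0.7, -1.0]
opening: 0.0428
time: 8.75
ee_pos: [0.5786, 0.0058, 0.1824]
tcp_rot: [179.1, 0.4, -4.2]
wrist_force: [1.3, 0.2, 0.5]
opening: 0.0432
((627.2833251953125, 72.3196792602539), (200.70106506347656, 31.270549774169922), 86.91239166259766)
[0.58457416 0.07776941 0.32483092] [163.15464812   0.40418472  -4.17130266]
```

View pics/w10.png

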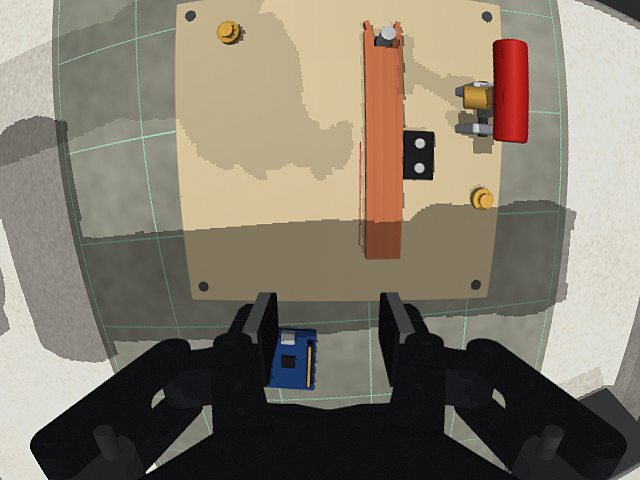

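View pics/s10.png

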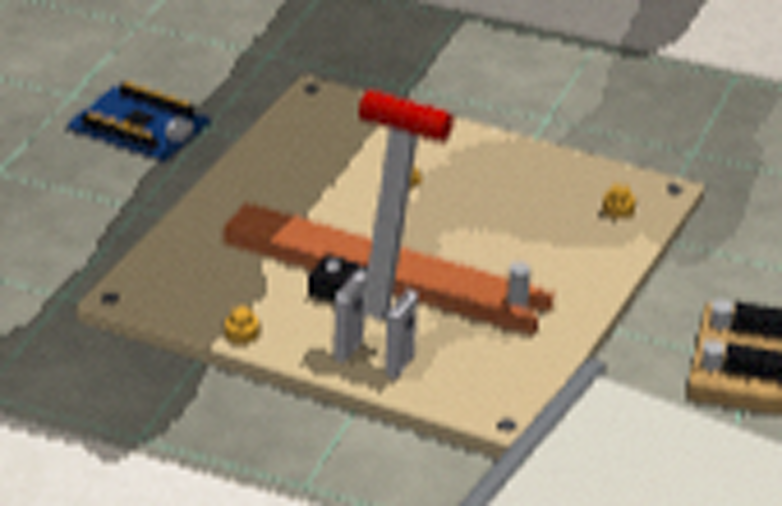

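The bar lies along the stop with the post at the slot bottom (387, 38), and the red handle is at (510, 90). Next I'll check the angle against the board's holes and triangulate the handle.

```bash
python3 - <<'E'
from h import *
c=cam("wrist")
h=[fonz(c,p,.012)[0,:2]*1000 for p in((190,15),(203,287),(487,16),(476,285))]
for a,b in((0,1),(2,3)):d=h[a]-h[b];print(np.degrees(np.arctan2(d[1],d[0])))
for a,b in((2,0),(3,1)):d=h[a]-h[b];print(np.degrees(np.arctan2(d[1],d[0])))
print(np.mean(h,0))
m,P,r=wbar(c);print(r)
print("posttop",fonz(c,(388,33),.046)*1000)
H,S,V,_=masks(c,(0,0,1,1));m=big(((H<4)|(H>176))&(S>170)&(V>60));ys,xs=np.nonzero(m);pw=np.array([xs.mean(),ys.mean()])
s=cam("scene");H,S,V,q=masks(s,(320,230,380,290));m=big(((H<4)|(H>176))&(S>170)&(V>60)&q);ys,xs=np.nonzero(m);ps=np.array([xs.mean(),ys.mean()])
print(pw,ps)
d1=frays(c,pw)[0];d2=ray(s,ps)[0];o1=np.array(c["origin"]);o2=np.array(s["origin"])
t=np.linalg.lstsq(np.c_[d1,-d2],o2-o1,rcond=None)[0];A=o1+t[0]*d1;B=o2+t[1]*d2;print(A*1000,B*1000)
E
```

```text
86.19007531103807
86.24921971560947
-3.5802320903563
-3.9207468648779567
[595.36115101  67.61936822]
((627.3563232421875, 71.98296356201172), (200.61328125, 31.25457191467285), 87.01384735107422)
posttop [[636.13024508 157.14575569  46.        ]]
[502.64716749  91.97844828] [347.57758621 254.43103448]
[673.18677083  98.22043016 155.39383562] [673.42150614  97.51370292 155.43106272]
```

```bash
python3 -m handwheel '[[1,0,0,0.02,0],[1,0.02,0.02,0.03,0],[1,0.05,0.05,0.03,0],[1,0.09,0.08,0.03,0],[1,0.126,0.089,0.03,0]]' 25; python3 -m handwheel '[[1,0,0,0,0],[1,0,0,0,0]]'
```

```text
time: 9.45
ee_pos: [0.7065, 0.0978, 0.2107]
tcp_rot: [179.1, 0.3, -4.1]
wrist_force: [1.2, 0.8, 1.5]
opening: 0.0002
time: 9.65
ee_pos: [0.7068, 0.0985, 0.2065]
tcp_rot: [179.0, 0.6, -4.0]
wrist_force: [-0.4, 0.0, 0.8]
opening: 0.0001
```

```bash
python3 -m handwheel '[[1,0.001,-0.002,-0.02,0],[1,0.001,-0.002,-0.04,0],[1,0.001,-0.002,-0.053,0],[1,0.001,-0.002,-0.053,0]]'; python3 - <<'E'
from h import *
c=cam("wrist");cv2.imwrite("pics/w11.png",c["color"])
c=cam("scene");cv2.imwrite("pics/s11.png",cv2.resize(c["color"][220:330,260:430],None,fx=4.6,fy=4.6,interpolation=cv2.INTER_CUBIC))
E
```

```text
time: 10.05
ee_pos: [0.706, 0.0957, 0.152]
tcp_rot: [179.0, 0.8, -4.1]
wrist_force: [0.3, -0.7, -0.9]
opening: -0.0
```

View pics/w11.png

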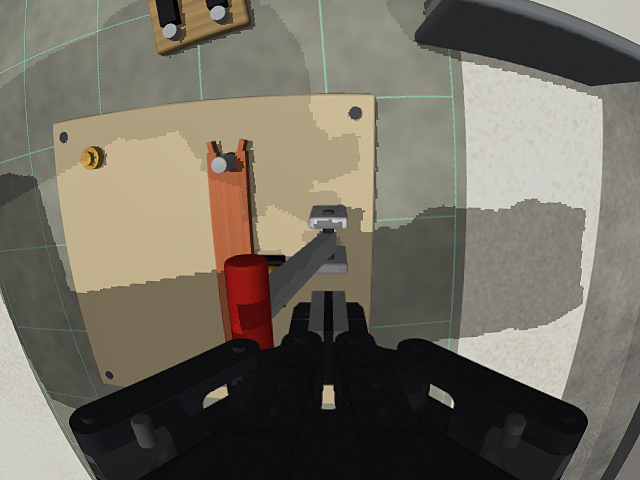

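View pics/s11.png

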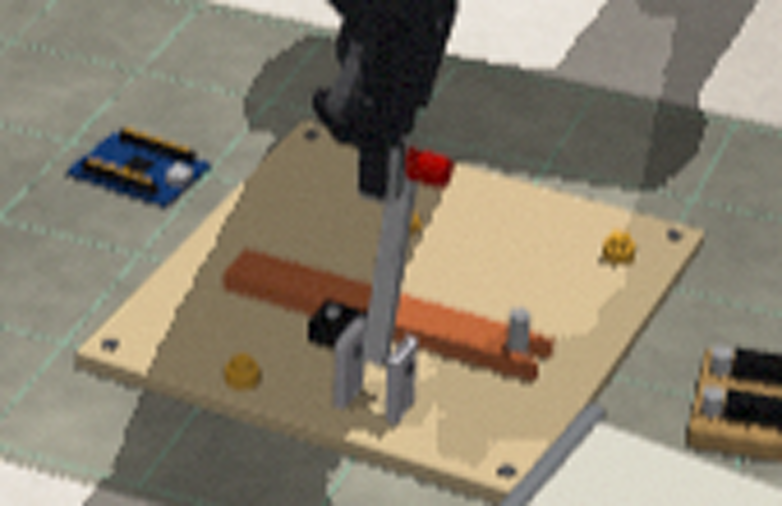

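The shut fingertip is behind the handle, just off the strip at jig y ≈ 35. I'll push it forward first, then down along the arc.

```bash
python3 -m handwheel '[[1,-0.012,0.0005,0,0],[1,-0.022,0.001,-0.001,0],[1,-0.031,0.0015,-0.003,0],[1,-0.04,0.002,-0.005,0],[1,-0.048,0.0025,-0.007,0]]'; python3 - <<'E'
from h import *
c=cam("scene");cv2.imwrite("pics/s12.png",cv2.resize(c["color"][220:330,260:430],None,fx=4.6,fy=4.6,interpolation=cv2.INTER_CUBIC))
E
```

```text
time: 10.65
ee_pos: [0.6592, 0.0984, 0.1497]
tcp_rot: [179.1, 0.4, -4.1]
wrist_force: [1.7, -0.1, -0.4]
opening: -0.0002
```

View pics/s12.png

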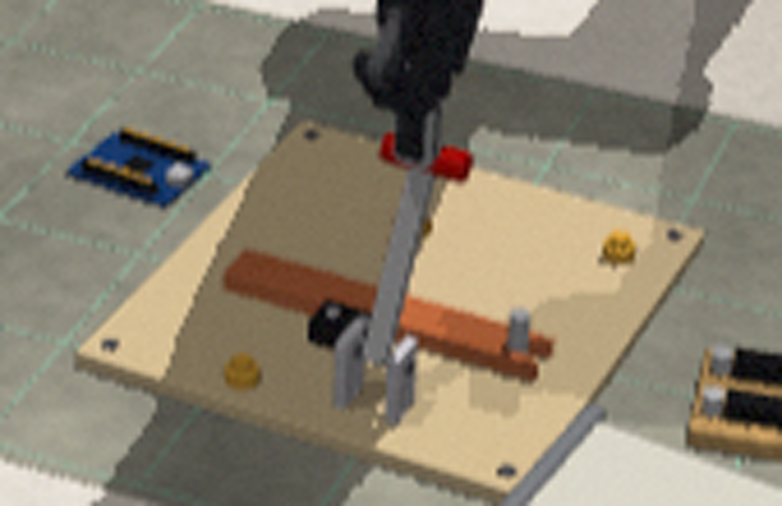

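The handle is following and the arm is swinging forward, so I'll continue along the arc.

```bash
python3 -m handwheel '[[1,-0.011,0.0005,-0.007,0],[1,-0.022,0.001,-0.016,0],[1,-0.03,0.002,-0.025,0],[1,-0.038,0.002,-0.033,0],[1,-0.046,0.003,-0.042,0]]'; python3 - <<'E'
from h import *
c=cam("scene");cv2.imwrite("pics/s13.png",cv2.resize(c["color"][220:330,260:430],None,fx=4.6,fy=4.6,interpolation=cv2.INTER_CUBIC))
E
```

```text
time: 11.2
ee_pos: [0.6127, 0.1014, 0.1092]
tcp_rot: [179.1, 0.3, -4.1]
wrist_force: [1.2, 0.6, 0.5]
opening: -0.0
```

View pics/s13.png

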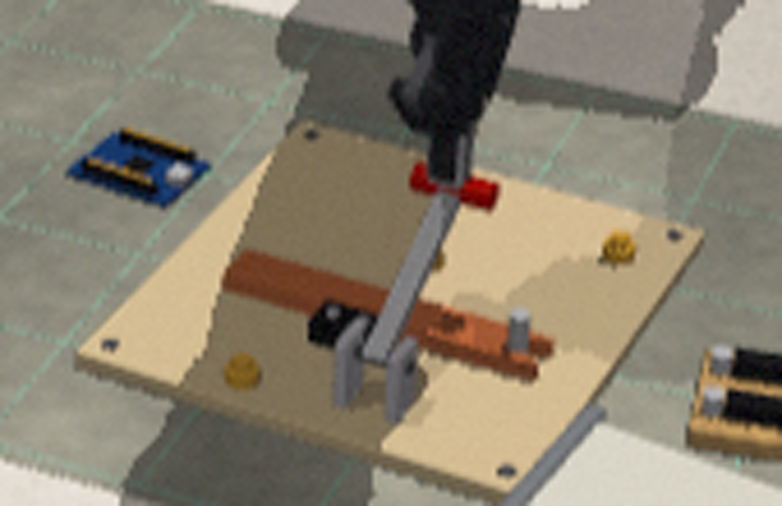

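```bash
python3 -m handwheel '[[1,-0.006,0,-0.009,0],[1,-0.011,0.001,-0.02,0],[1,-0.016,0.001,-0.031,0],[1,-0.019,0.001,-0.04,0],[1,-0.021,0.001,-0.048,0]]'; python3 -m handwheel '[[1,0,0,-0.002,0],[1,0,0,-0.005,0],[1,0,0,-0.005,0]]'; python3 - <<'E'
from h import *
c=cam("scene");cv2.imwrite("pics/s14.png",cv2.resize(c["color"][230:320,270:420],None,fx=5.3,fy=5.3,interpolation=cv2.INTER_CUBIC))
E
```

```text
time: 11.75
ee_pos: [0.5906, 0.1025, 0.0601]
tcp_rot: [179.1, 0.3, -4.1]
wrist_force: [1.4, -0.7, 1.3]
opening: 0.0001
time: 12.05
ee_pos: [0.5907, 0.1025, 0.0551]
tcp_rot: [179.1, 0.3, -4.1]
wrist_force: [-0.0, -1.1, -0.0]
opening: -0.0001
```

View pics/s14.png

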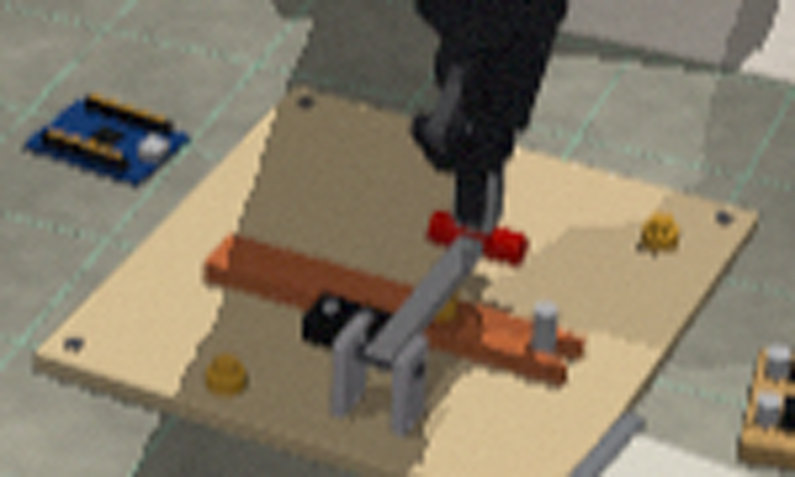

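The brass foot is just about on the bar, but I feel no contact force yet. I'll ease further down.

```bash
python3 -m handwheel '[[1,0,0,-0.001,0],[1,0,0,-0.002,0],[1,0,0,-0.002,0]]'; python3 -m handwheel '[[1,0,0,-0.001,0],[1,0,0,-0.002,0],[1,0,0,-0.002,0]]'
```

```text
time: 12.4
ee_pos: [0.591, 0.1025, 0.0539]
tcp_rot: [179.1, 0.3, -4.1]
wrist_force: [-2.0, -0.3, 3.9]
opening: -0.0001
time: 12.7
ee_pos: [0.591, 0.1025, 0.0537]
tcp_rot: [179.1, 0.2, -4.1]
wrist_force: [-5.6, -0.3, 13.1]
opening: -0.0
```

The foot has seated: the fingertip stopped at z 53.7 mm (54 expected) with 13 N. I'll lift off and check.

```bash
python3 -m handwheel '[[1,0,0,0.01,0],[1,0,0,0.04,0],[1,-0.01,-0.01,0.09,0],[1,-0.04,-0.03,0.14,0],[1,-0.08,-0.06,0.17,0]]';python3 -m handwheel '[[1,0,0,0,0],[1,0,0,0,0]]'; python3 - <<'E'
from h import *
c=cam("wrist");cv2.imwrite("pics/w15.png",c["color"])
s=cam("scene");cv2.imwrite("pics/s15.png",cv2.resize(s["color"][230:320,270:420],None,fx=5.3,fy=5.3,interpolation=cv2.INTER_CUBIC))
H,S,V,_=masks(c,(0,0,1,1));m=big(((H<4)|(H>176))&(S>170)&(V>60));ys,xs=np.nonzero(m);pw=np.array([xs.mean(),ys.mean()])
H,S,V,q=masks(s,(320,230,390,300));m=big(((H<4)|(H>176))&(S>170)&(V>50)&q);ys,xs=np.nonzero(m);ps=np.array([xs.mean(),ys.mean()])
d1=frays(c,pw)[0];d2=ray(s,ps)[0];o1=np.array(c["origin"]);o2=np.array(s["origin"])
t=np.linalg.lstsq(np.c_[d1,-d2],o2-o1,rcond=None)[0];print(pw,ps,(o1+t[0]*d1)*1000,(o2+t[1]*d2)*1000)
E
```

```text
time: 13.2
ee_pos: [0.525, 0.0527, 0.2146]
tcp_rot: [179.2, 0.1, -4.0]
wrist_force: [1.4, -1.1, 0.4]
opening: -0.0
time: 13.4
ee_pos: [0.5254, 0.0525, 0.2164]
tcp_rot: [179.2, -0.1, -4.1]
wrist_force: [0.1, -0.7, -0.3]
opening: -0.0002
[399.11609499 157.74054529] [360.14634146 274.46341463] [589.72132489 103.32525162  44.60551215] [589.3393222  104.82320341  44.43340463]
```

View pics/w15.png

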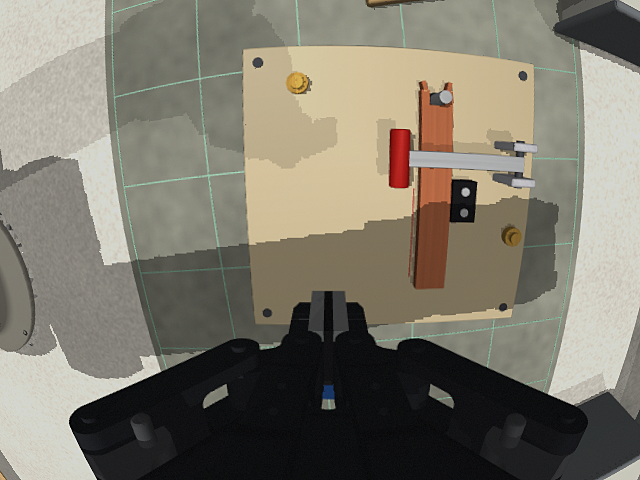

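View pics/s15.png

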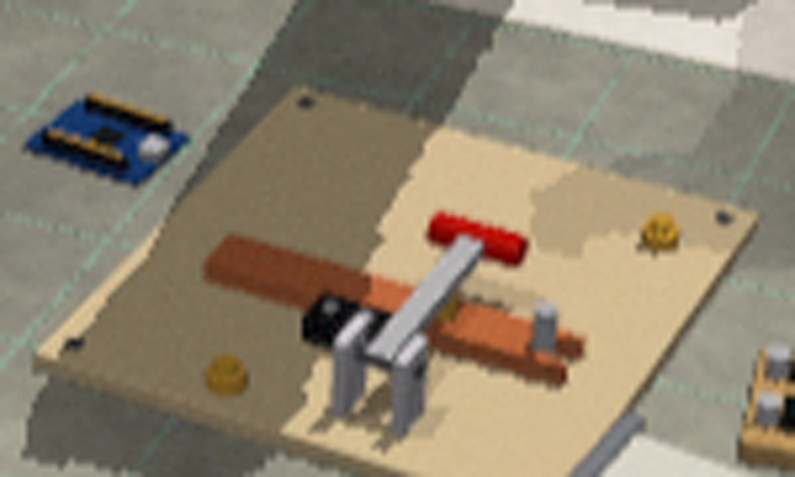

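The handle is at z ≈ 44.5 mm (level), the bar lies along the stop and the post is at the slot bottom. One last angle check before I hand in.

```bash
python3 - <<'E'
from h import *
c=cam("wrist")
h=[fonz(c,p,.012)[0,:2]*1000 for p in((258,62),(267,313),(522,76),(503,307))]
for a,b in((0,1),(2,3)):d=h[a]-h[b];print("jig y",np.degrees(np.arctan2(d[1],d[0])))
for e in(((420,110),(414,280)),((452,110),(444,280))):
    p=fonz(c,e,.024)[:,:2];d=p[0]-p[1];print("bar edge",np.degrees(np.arctan2(d[1],d[0])),p*1000)
print(get_obs()["time"],get_obs()["wrist_force"])
E
```

```text
jig y 86.14394986866233
jig y 86.5935238340575
bar edge 86.79324250526903 [[613.45511127 145.49455035]
 [604.3999884  -16.12617748]]
bar edge 87.05060816981273 [[643.9683628  145.49230987]
 [635.50276361 -18.81769976]]
13.55 [-0.29199255  1.06610492 -0.80988379]
```

The bar is within about 0.6° (0.01 rad) of the jig's line; the limit is 0.045 rad. Handing in.

```bash
python3 -c "
from workcell import job_done
print(job_done())"
```

```text
the job is handed in; nothing more can be done
None
```

I set up the bar as asked and handed the job in at about 13.6 s; `job_done` gives no verdict.

**What I did:**
- I gripped the bar near its tail and slid it flat onto the post until it stopped firmly at about 21 N. It was still about 38° askew at that point.
- I swung it round the post against the black stop, let go, and then pushed the red handle over and down with the shut fingertips. The brass foot seated on the bar at about 13 N.

**Last checks:**
- **Bar angle:** within about 0.6° (0.01 rad) of the jig's line, against a limit of 0.045 rad. An earlier wrist-camera fit had shown 0.8°; both are about the limit of what I could measure.
- **Slot:** the final pictures show the post at the bottom of the slot. I judged this by eye and did not measure the distance again at the end.
- **Contact arm:** the handle is at z ≈ 44.5 mm, and level is 45 mm.
- **Robot:** it is clear of everything.
- **Other things on the bench:** the nuts, circuit board and resistor block look unmoved in the pictures. I did not recheck the screwdriver, mug or tray, but the arm did not go near them after its first high pass.

One disagreement: my early wrist-camera and top-camera estimates of the post differed by about 2 mm. The flared slot mouth and the feel of the push took up that difference.

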